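Shim the rocking weighing stone

TASK

The marble weighing stone under the bench scale rocks, because its front right foot is too short. Without picking anything up, push the wooden wedge, thin end first, under that short foot until the stone stands level on all its feet with the short foot resting on the wedge, and do not shove the stone along. Then press down lightly with a fingertip on the bare far left part of the stone, to check that it no longer rocks, and let go, leaving the wedge in place and the other things undisturbed.

Things in the scene. Friction and masses are not known exactly. Their poses are not given: they have to be found in the camera images.
- stone: Loose pale marble slab, 210 (its x, away from robot) x 230 (its y, left) x 18 mm, on four domed rubber feet 28 mm thick at x +-85, y +-95 mm; 3.6 kg with the scale. Origin under its middle at the soles of the three good feet; underside at z 22, top at z 40 mm. At the start it leans about 0.06 rad onto the short front right foot, the far left foot in the air. z axis vertical = level (within 0.012 rad).
- bench_scale: Grey scale, 200 x 150 x 29 mm, fixed on the slab 36 mm right of its middle, turned as the slab; it leaves a bare strip 76 mm wide along the slab's left edge. Origin: middle of its underside.
- short_foot (a point): Lowest point of the short front right foot (dome of 14 mm radius, sole 8 mm above the other soles' plane), at x -85, y -95 mm of the stone, 20 mm inside the slab's edges. It carries about 2 N: the wedge goes under at 2 to 6 N of push. Once the stone is level the push rises to about 10 to 15 N, then the stone slides along: stop there.
- high_corner (a point): Point to press: on the slab's bare top face towards its far left corner, at x +45, y +90, z +40 mm of the stone; 25 mm inside the left edge, 51 mm from the scale. Pressed before shimming, the stone rocks there; shimmed, it stands firm. A tall wooden drawer box stands on the counter some 0.1 to 0.15 m beyond the slab's far edge: turn a wide gripper so that it clears it.
- wedge: Loose plain wooden wedge, 110 x 48 mm, about 60 g, flat on the counter right of the short foot, thin end roughly towards it. Origin: middle of its underside; x runs to the thin end. Its top slopes evenly from 20 mm high at x = -55 to 1.5 mm at x = +55 mm. The stone is level when the foot is 30 to 40 mm in from the thin end. Friction about 0.6.
- wedge_tip (a point): Middle of the wedge's thin end, on the counter.
- wedge_back (a point): Middle of the wedge's upright thick end face (48 mm wide, 20 mm high), 10 mm above the counter: the face to push on.
- bowl_a: White cupping bowl, 92 mm wide, 62 mm high, bystander; origin at the middle of its underside.
- disc_a: Brown colour reference disc, 39 mm across, 10 mm high, bystander.
- disc_b: A second such disc, bystander.
- pen: Pen, 145 mm long, 9 mm thick, bystander.
- gear: Spare gear, 48 mm across, 16 mm high, bystander.
Not all that is in view belongs to the job. Several things have the shape of the wedge; the one meant has the colours described above.

How it is judged:
By the outcome, as a careful person would: the job done as asked, in the order asked, and still so for the second after the job is handed in, with the robot touching nothing.
It also fails if it takes over 48 s, if anything falls off the work surface, if the arm or the gripper's body presses on something with over 40 N, if the wrist force passes 120 N, or if a joint passes its speed limit or range.

ROBOT

A 6-joint arm with a two-finger parallel gripper is mounted at the origin on a cart in front of the work surface, level with it; the furniture and walls round the work are solid. World frame = base frame: x ahead of the robot, y to its left, z up, the work surface at z = 0. Lengths are in m, angles in rad, forces in N, time in s.
With the tool pointing down it reaches from about 0.25 to 0.775 m from the base axis. Payload 4 kg.
Tool frame: the origin (TCP) lies midway between the tips of the shut fingers; the grasp point (between the pads) lies 19 mm behind it; z points along the fingers, x is the direction in which the jaws open and shut, and the axes are right-handed (so a half turn about z gives the same grasp; the last joint's range is limited). The gripper opens to 94 mm and grips with 3 to 60 N. Pads are 16 mm wide; open, the fingers measure 119 mm over their backs; the gripper's body (75 mm by 177 mm) begins 78 mm behind the grasp point.
Start: joints at [-1.389, 0.087, 1.371, -0, 1.684, -0.103], TCP at [0.155, -0.528, 0.206] pointing down, gripper open.
Joint ranges: [-3.1, 3.1], [-0.76, 2.03], [0.27, 2.55], [-1.08, 4.22], [0.17, 2.65], [-2.57, 2.57]. Speed limits (rad/s): [2.79, 2.79, 3.14, 3.14, 3.14, 3.14].

INTERFACE

Orientations are given as [roll, pitch, yaw] about the fixed x, y, z axes, in that order (R = Rz(yaw) Ry(pitch) Rx(roll)).
In Python, from bench import * gives the robot as it stands.
- The arm moves only by the tool send_rows, never from a script. Its argument "rows" is one flat list of numbers, 7 for each row, row after row: the shift along the world's x, y, z in mm, then the turn, a rotation vector about the world's x, y, z in degrees, then the opening, from 0 (shut) to 1 (fully open). A call has exactly 8 rows; each row shifts and turns the commanded pose from where the row before left it; what a row does not reach is not made up. A row lasts 1/8 s, in which the tool goes at most 62.5 mm and 10.7 degrees, less where a joint would pass 70% of its speed; a pose out of reach is approached as far as the arm can. A call is refused whole if a number of a shift passes 62.5 or a number of a turn 10.7, either way. A call with a gripper value outside its range is refused whole. The fingers move at their own pace and stop on an object; the grip force is fixed at half the most. Time passes only in rows, so rows that do not move let the fingers close, or fill a call up. It gives the time, the measured TCP pose, the force and the opening at its end, in the units of the state.
- get_obs(): the state, without advancing time (a new reading comes with each control period).
- snapshot(name): name is "scene" or "top"; returns a dict with "color" (420x560x3 uint8, red, green, blue), "intrinsics" (3x3 intrinsics, pixels), "rvec" (rotation vector, rad) and "tvec" (3), from world to camera coordinates, as OpenCV has them. Camera axes: x right, y down, z forward; pixel columns grow to the right and rows downward; lengths in m; the calibration is good to about 2 mm. A picture is of the moment at which its call begins. There is no depth.
- close_job(): hands the job in, once; it reports no verdict.
The state is a dict: "time": time; "joint_positions": joint angles; "qvel": joint speeds; "joint_torque": joint torques, N m; "tool_pos": TCP position; "ee_rot": TCP orientation; "wrist_force": force on the tool from outside, world axes, zero at the start; "wrist_torque": the same for the moment, N m; "width": finger opening in m.
Only numpy, scipy, OpenCV 4.12 (cv2) and the standard library are available. Lean on these libraries where they do the work, as an engineer would, in place of code of your own. Each camera call takes 0.05 s, during which the arm holds its last target.

## Working session

There is one attempt and no reset: what is moved stays moved. The work goes in short steps, Python scripts to look and compute and a tool call to move; the robot and the scene stay as the last step left them, time stands still between calls to the robot, and variables do not carry over. Pictures are saved under pics/ and viewed, and the job is handed in when it is done.

Besides the shell and the picture viewer there is one more tool, called after ">>>" as a command line: name --argument value ..., lists and objects as JSON in quotes. send_rows: Moves the arm, as the interface text tells. Its arguments: {"type":"object","properties":{"rows":{"type":"array","items":{"type":"number"}}},"required":["rows"]}

```bash
mkdir -p pics; python3 - <<'E'
from bench import *
import cv2
for n in ("scene","top"):
    s=snapshot(n); cv2.imwrite(f"pics/{n}0.png",cv2.cvtColor(s["color"],cv2.COLOR_RGB2BGR))
    print(n,s["intrinsics"],s["rvec"],s["tvec"])
print(get_obs())
E
```

```text
scene [[409.78926598   0.         281.61267921]
 [  0.         409.78926598 211.15887315]
 [  0.           0.           1.        ]] [ 0.6617095  -2.34400421  1.44715183] [0.36155022 0.2230068  0.80712671]
top [[526.38194987   0.         284.30435153]
 [  0.         526.38194987 213.31314382]
 [  0.           0.           1.        ]] [ 2.04979879 -2.1778899   0.22274552] [-0.09568729  0.49360632  1.39028331]
{'time': 0.1, 'joint_positions': array([-1.38906423e+00,  8.78972576e-02,  1.37207041e+00, -5.98758362e-06,
        1.68359587e+00, -1.03098888e-01]), 'qvel': array([ 0.00019046, -0.00266738, -0.00291404, -0.00020186,  0.00175469,
        0.00010686]), 'joint_torque': array([ 2.77816325e-03, -3.41248512e+01, -3.03303838e+01,  7.18632806e-02,
        3.04062758e-02, -8.81608753e-05]), 'tool_pos': array([ 0.15445389, -0.52736484,  0.20442898]), 'ee_rot': array([-3.14139574e+00,  1.96103727e-03, -1.28596582e+00]), 'wrist_force': array([-0.40404191, -0.61903796,  0.70110979]), 'wrist_torque': array([ 0.03687061,  0.00825527, -0.02259635]), 'width': 0.09407213748779843}
```

View pics/scene0.png

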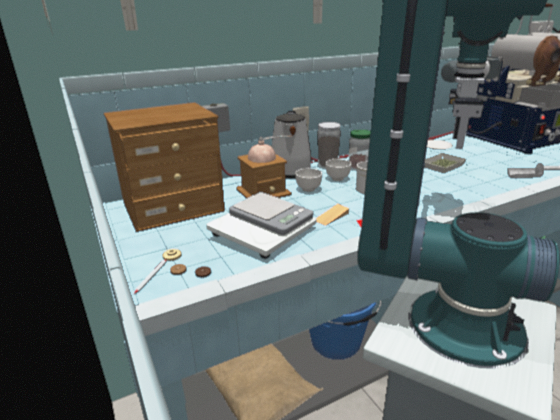

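View pics/top0.png

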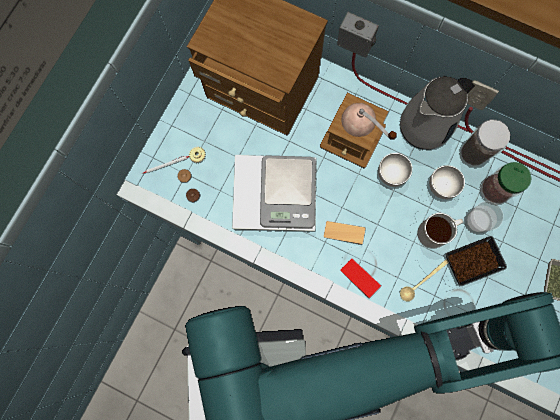

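```bash
cat > h.py <<'E'
from bench import *
import cv2, numpy as np
def cam(s):
    R=cv2.Rodrigues(np.array(s["rvec"]))[0]; return s["intrinsics"],R,np.array(s["tvec"]).ravel()
def p2w(s,u,v,z=0):
    K,R,t=cam(s); d=R.T@np.linalg.inv(K)@np.array([u,v,1.]); c=-R.T@t
    return c+d*(z-c[2])/d[2]
def w2p(s,p):
    K,R,t=cam(s); q=K@(R@np.array(p)+t); return q[:2]/q[2]
def crop(s,x0,y0,x1,y1,name,draw=[]):
    k=min(800/(x1-x0),600/(y1-y0))
    im=cv2.cvtColor(s["color"],cv2.COLOR_RGB2BGR)[y0:y1,x0:x1]
    im=cv2.resize(im,None,fx=k,fy=k,interpolation=cv2.INTER_CUBIC)
    for pl in draw:
        q=np.array([(np.array(w2p(s,p))-[x0,y0]+.5)*k for p in pl]).astype(int)
        cv2.polylines(im,[q],len(q)>2,(0,0,255) if len(q)>1 else (255,0,255),1)
        if len(q)==1: cv2.circle(im,tuple(int(i) for i in q[0]),3,(255,0,255),1)
    cv2.imwrite("pics/"+name,im); print(name,k)
E
python3 - <<'E'
from h import *
s=snapshot("top"); crop(s,225,145,385,265,"t1.png")
for u,v in [(235,155),(316,155),(316,230),(235,230),(325,222),(366,226),(363,244),(324,238)]: print(u,v,p2w(s,u,v,0).round(3))
s=snapshot("scene"); crop(s,200,180,360,270,"s1.png")
E
```

```text
t1.png 5.0
235 155 [0.679 0.007 0.   ]
316 155 [ 0.665 -0.228  0.   ]
316 230 [ 0.444 -0.212  0.   ]
235 230 [0.458 0.016 0.   ]
325 222 [ 0.465 -0.239  0.   ]
366 226 [ 0.447 -0.354  0.   ]
363 244 [ 0.396 -0.341  0.   ]
324 238 [ 0.42  -0.233  0.   ]
s1.png 5.0
```

View pics/t1.png

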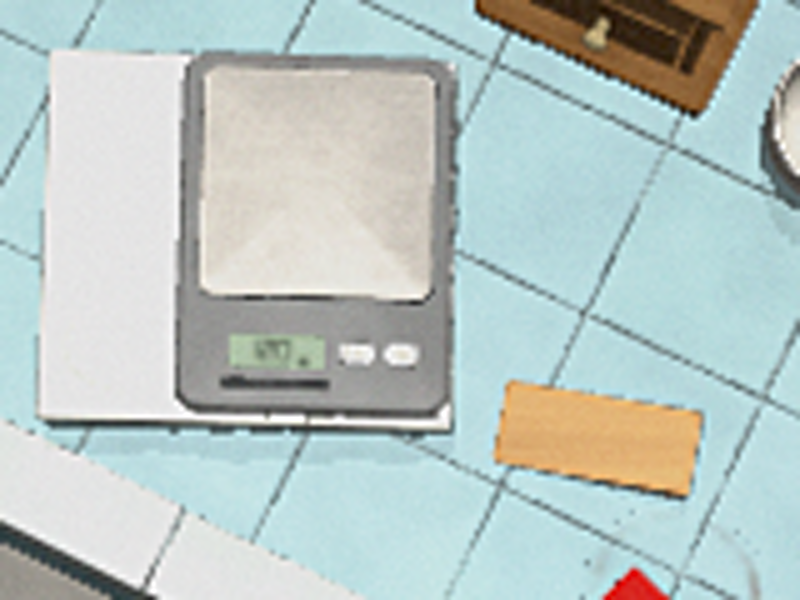

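View pics/s1.png

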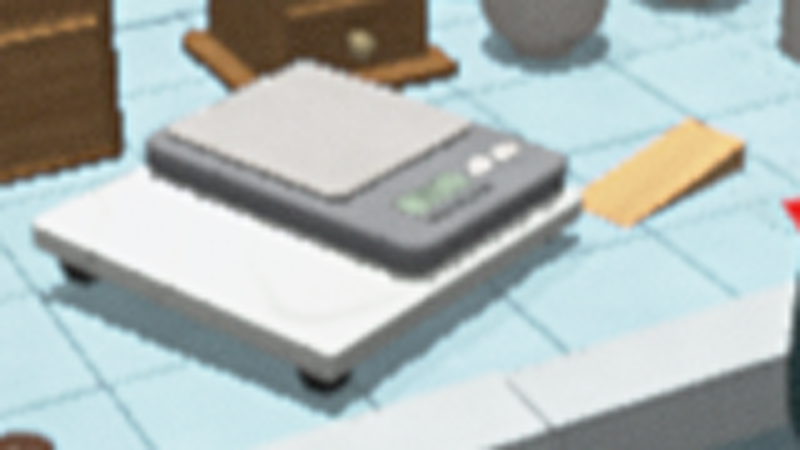

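```bash
cat > fit.py <<'E'
from h import *
from scipy.optimize import least_squares
T=snapshot("top"); S=snapshot("scene")
def fit(obs,model,x0):
    f=lambda x: np.concatenate([w2p(c,model(x,p))-uv for c,p,uv in obs])
    r=least_squares(f,x0); return r.x, r.fun.reshape(-1,2).round(2)
def t(u,v): return np.array([225+u/5-.4,145+v/5-.4])
def sc(u,v): return np.array([200+u/5-.4,180+v/5-.4])
Rz=lambda a: np.array([[np.cos(a),-np.sin(a),0],[np.sin(a),np.cos(a),0],[0,0,1]])
wm=lambda x,p: Rz(x[2])@np.array(p)+[x[0],x[1],0]
h=.0015
w=[(T,(.055,-.024,h),t(512,381)),(T,(.055,.024,h),t(495,462)),(T,(-.055,-.024,.02),t(703,410)),(T,(-.055,.024,.02),t(689,490)),
]
w2=[(S,(.055,-.024,h),sc(583,200)),(S,(.055,.024,h),sc(628,226)),(S,(-.055,-.024,.02),sc(695,119)),(S,(-.055,.024,.02),sc(744,147))]
sgn=1
# wedge x -> thin end points +y world ; y of wedge = world -x
w=[(c,(p[0],p[1],p[2]),uv) for c,p,uv in w+w2]
for o in (w,w[:4],w[4:]):
    x,r=fit(o,wm,[.43,-.29,1.6]); print("wedge",x.round(4),"tip",wm(x,(.055,0,0)).round(4),"back",wm(x,(-.055,0,.01)).round(4),abs(r).max())
tilt=8/126.7; ax=np.array([-.085,.095,0]); ax=ax/np.linalg.norm(ax)
Rt=None
for sg in (1,-1):
    R=cv2.Rodrigues(ax*tilt*sg)[0]
    if (R@np.array([-.085,-.095,0]))[2]<0: Rt=R
piv=np.array([-.085,.095,0])
def sm(x,p): return Rz(x[2])@(Rt@(np.array(p)-piv)+piv)+[x[0],x[1],0]
X,Y=.105,.115
o=[(T,(X,Y,.04),t(50,52)),(T,(X,-Y,.04),t(457,62)),(T,(-X,Y,.04),t(38,416)),(T,(-X,-Y,.022),t(452,432)),
(S,(X,Y,.04),sc(33,224)),(S,(-X,Y,.04),sc(330,356)),(S,(-X,-Y,.04),sc(583,193))]
for q in (o,o[:4],o[4:]):
    s,r=fit(q,sm,[.55,-.1,0.]); print("stone",s.round(4),"short",sm(s,(-.085,-.095,.008)).round(4),"high",sm(s,(.045,.09,.04)).round(4),r.tolist())
s,_=fit(o,sm,[.55,-.1,0.])
top=[sm(s,(a*X,b*Y,.04)) for a,b in ((1,1),(1,-1),(-1,-1),(-1,1))]
x,_=fit(w,wm,[.43,-.29,1.6])
wd=[wm(x,p) for p in ((.055,-.024,h),(.055,.024,h),(-.055,.024,.02),(-.055,-.024,.02))]
d=[top,wd,[sm(s,(-.085,-.095,.008))],[sm(s,(.045,.09,.04))]]
crop(T,225,145,385,265,"t2.png",d); crop(S,200,180,360,270,"s2.png",d)
E
python3 fit.py
```

```text
wedge [ 0.4313 -0.2901  1.3192] tip [ 0.445  -0.2368  0.    ] back [ 0.4176 -0.3434  0.01  ] 2.72
wedge [ 0.4327 -0.2903  1.3238] tip [ 0.4461 -0.237   0.    ] back [ 0.4193 -0.3436  0.01  ] 0.8
wedge [ 0.4283 -0.2869  1.3096] tip [ 0.4425 -0.2338  0.    ] back [ 0.4141 -0.3401  0.01  ] 2.41
stone [ 0.5536 -0.0999 -0.0794] short [ 0.4611 -0.188  -0.    ] high [ 0.6034 -0.0154  0.0458] [[-0.4, -0.88], [-0.11, -0.45], [-0.67, 0.53], [-0.52, 0.2], [-0.61, -1.19], [0.94, -0.79], [0.95, -0.36]]
stone [ 0.5531 -0.101  -0.0772] short [ 0.4608 -0.1894 -0.    ] high [ 0.6028 -0.0164  0.0458] [[-0.06, -0.66], [0.24, -0.41], [-0.16, 0.76], [-0.01, 0.25]]
stone [ 0.5527 -0.0965 -0.079 ] short [ 0.4602 -0.1846 -0.    ] high [ 0.6025 -0.012   0.0458] [[-1.2, -0.59], [0.49, -0.05], [0.68, 0.18]]
t2.png 5.0
s2.png 5.0
```

View pics/t2.png

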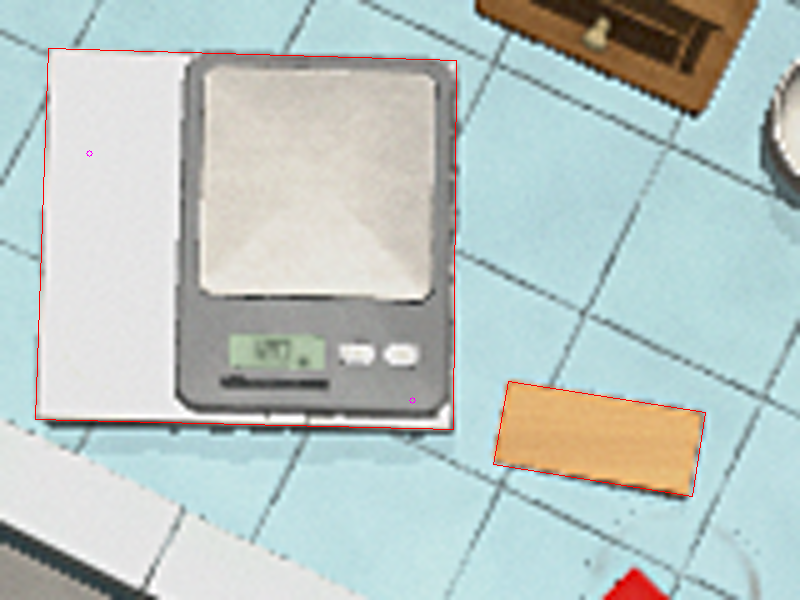

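View pics/s2.png

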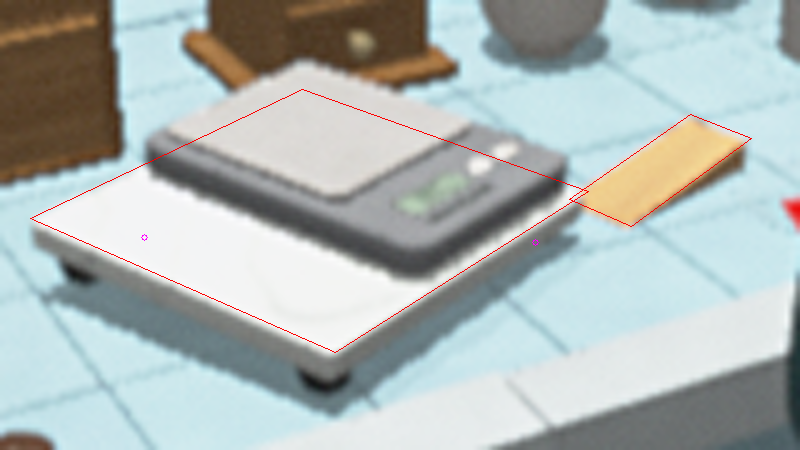

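>>> send_rows --rows '[32, 19, 0, 0, 0, 7.5, 0.21, 32, 19, 0, 0, 0, 7.5, 0.21, 32, 19, -10, 0, 0, 7.5, 0.21, 32, 19, -10, 0, 0, 7.5, 0.21, 32, 19, -20, 0, 0, 7.5, 0.21, 32, 19, -20, 0, 0, 7.5, 0.21, 32, 20, -20, 0, 0, 7.5, 0.21, 32, 20, -20, 0, 0, 7.1, 0.21]'

```text
time: 1.3
tool_pos: [0.4115, -0.3731, 0.1049]
ee_rot: [3.141, -0.0, -0.242]
wrist_force: [-0.3, -1.1, -0.2]
width: 0.0209
```

```bash
python3 - <<'E'
from h import *
o=get_obs(); print(o["time"],o["tool_pos"],o["ee_rot"],o["wrist_force"],o["width"],o["joint_positions"])
s=snapshot("top"); crop(s,225,130,465,310,"t3.png")
S=snapshot("scene"); crop(S,80,100,400,280,"s3.png")
for u,v in((143,226),(222,208)): print(p2w(S,u,v))
E
```

```text
1.3 [ 0.41150029 -0.37312629  0.10487644] [ 3.14145647e+00 -2.34933927e-04 -2.41717662e-01] [-0.29526298 -1.09078315 -0.18484828] 0.020875201645727936 [-8.38613458e-01  1.40169114e-01  1.51341451e+00  1.94788305e-05
  1.48773817e+00 -5.96897393e-01]
t3.png 3.3333333333333335
s3.png 2.5
[0.88081547 0.04242915 0.        ]
[ 0.75700326 -0.16870532  0.        ]
```

View pics/t3.png

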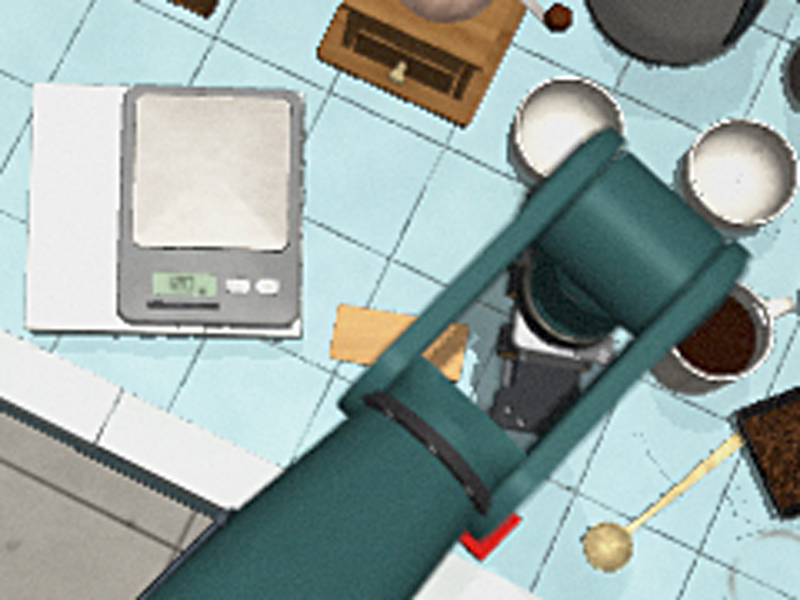

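View pics/s3.png

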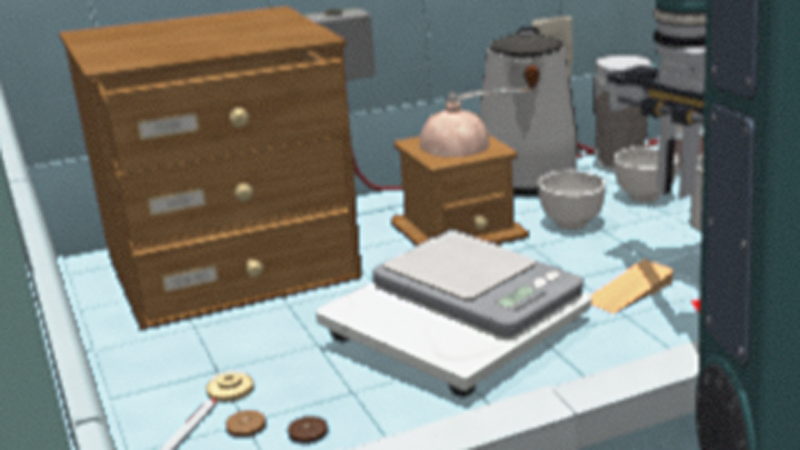

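>>> send_rows --rows '[0, 0, -20, 0, 0, 0, 0.21, 0, 0, -20, 0, 0, 0, 0.21, 0, 0, -20, 0, 0, 0, 0.21, 0, 0, -20, 0, 0, 0, 0.21, 0, 0, -12, 0, 0, 0, 0.21, 0, 0, -5, 0, 0, 0, 0.21, 1, 4, 0, 0, 0, 0, 0.21, 1, 4, 0, 0, 0, 0, 0.21]'

```text
time: 2.4
tool_pos: [0.413, -0.3661, 0.0094]
ee_rot: [3.141, -0.001, -0.246]
wrist_force: [0.4, 0.3, 0.6]
width: 0.0197
```

>>> send_rows --rows '[1, 4, 0, 0, 0, 0, 0.21, 1, 4, 0, 0, 0, 0, 0.21, 1, 4, 0, 0, 0, 0, 0.21, 1, 4, 0, 0, 0, 0, 0.21, 1, 4, 0, 0, 0, 0, 0.21, 1, 4, 0, 0, 0, 0, 0.21, 0, 0, 0, 0, 0, 0, 0.21, 0, 0, 0, 0, 0, 0, 0.21]'

```text
time: 3.4
tool_pos: [0.4185, -0.3417, 0.0084]
ee_rot: [-3.141, 0.0, -0.246]
wrist_force: [0.1, 1.0, -0.2]
width: 0.0195
```

```bash
python3 - <<'E'
from h import *
s=snapshot("top"); crop(s,225,130,465,310,"t4.png")
S=snapshot("scene"); crop(S,260,180,400,270,"s4.png")
E
```

```text
t4.png 3.3333333333333335
s4.png 5.714285714285714
```

View pics/t4.png

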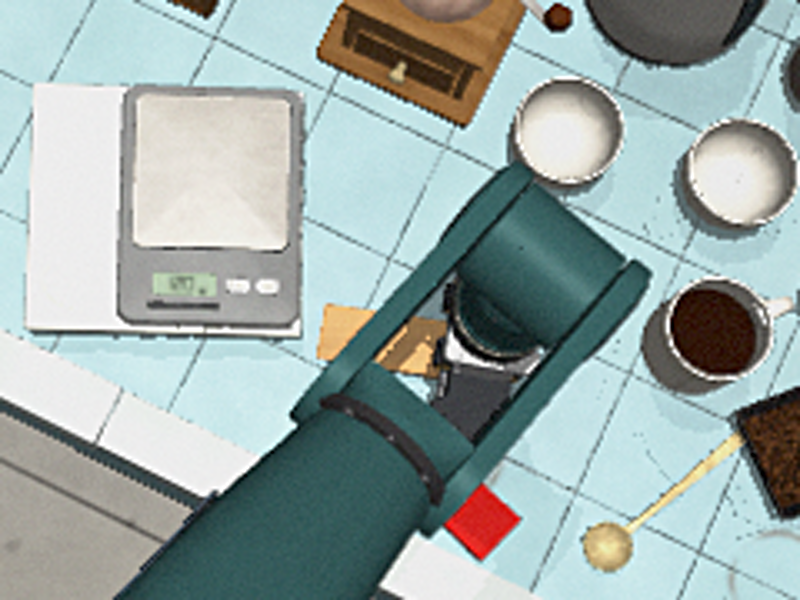

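View pics/s4.png

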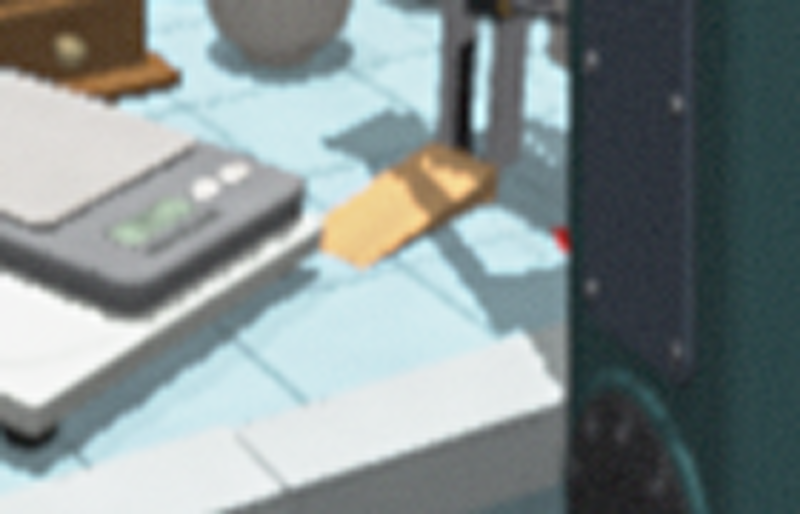

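>>> send_rows --rows '[1, 4, 0, 0, 0, 0, 0.21, 1, 4, 0, 0, 0, 0, 0.21, 1, 4, 0, 0, 0, 0, 0.21, 1, 4, 0, 0, 0, 0, 0.21, 1, 4, 0, 0, 0, 0, 0.21, 1, 4, 0, 0, 0, 0, 0.21, 1, 4, 0, 0, 0, 0, 0.21, 1, 4, 0, 0, 0, 0, 0.21]'

```text
time: 4.5
tool_pos: [0.4266, -0.3096, 0.0085]
ee_rot: [3.142, -0.0, -0.246]
wrist_force: [0.0, -0.4, -0.2]
width: 0.02
```

```bash
python3 - <<'E'
from h import *
s=snapshot("top"); crop(s,225,130,465,310,"t5.png")
S=snapshot("scene"); crop(S,200,180,360,270,"s5.png")
E
```

```text
t5.png 3.3333333333333335
s5.png 5.0
```

View pics/t5.png

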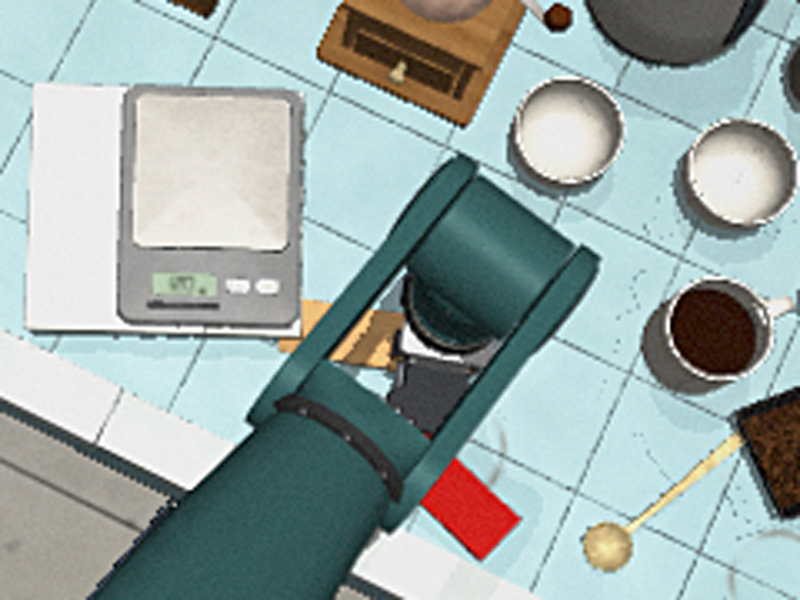

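View pics/s5.png

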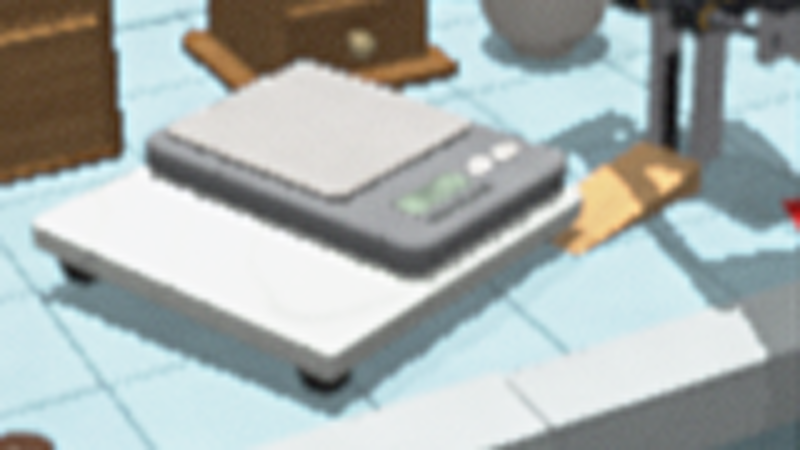

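>>> send_rows --rows '[1, 4, 0, 0, 0, 0, 0.21, 1, 3, 0, 0, 0, 0, 0.21, 1, 3, 0, 0, 0, 0, 0.21, 0.5, 3, 0, 0, 0, 0, 0.21, 1, 3, 0, 0, 0, 0, 0.21, 0.5, 2, 0, 0, 0, 0, 0.21, 0, 0, 0, 0, 0, 0, 0.21, 0, 0, 0, 0, 0, 0, 0.21]'

```text
time: 5.6
tool_pos: [0.4316, -0.2914, 0.0085]
ee_rot: [-3.141, -0.0, -0.246]
wrist_force: [-0.6, -2.6, 1.1]
width: 0.0196
```

```bash
python3 - <<'E'
from h import *
s=snapshot("top"); print(p2w(s,309,235)); crop(s,225,130,465,310,"t6.png")
S=snapshot("scene"); crop(S,200,180,360,270,"s6.png")
E
```

```text
[ 4.31111069e-01 -1.91489028e-01  2.22044605e-16]
t6.png 3.3333333333333335
s6.png 5.0
```

View pics/s6.png

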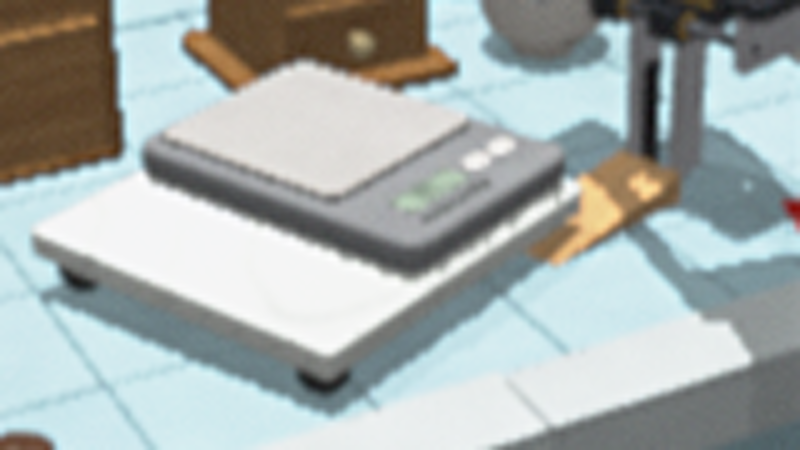

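View pics/t6.png

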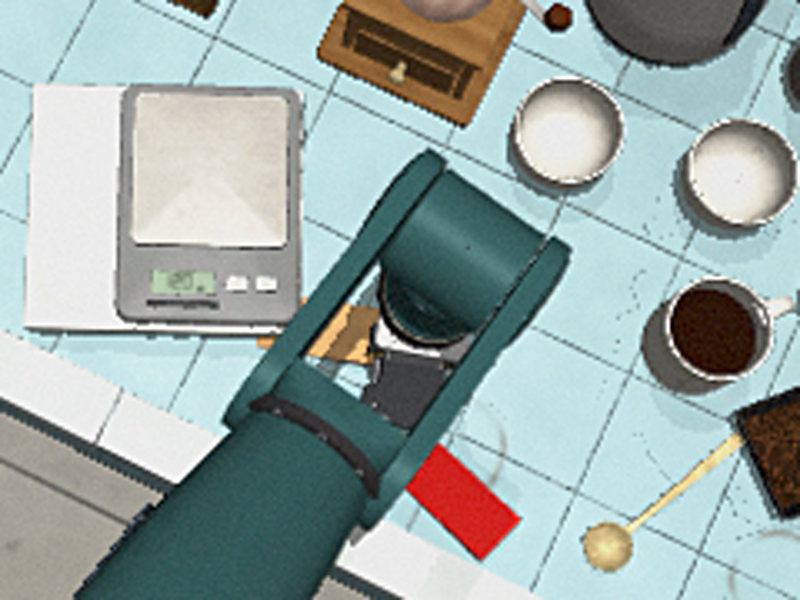

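>>> send_rows --rows '[0.5, 2, 0, 0, 0, 0, 0.21, 0.5, 2, 0, 0, 0, 0, 0.21, 0.5, 2, 0, 0, 0, 0, 0.21, 0.5, 2, 0, 0, 0, 0, 0.21, 0.5, 2, 0, 0, 0, 0, 0.21, 0.5, 2, 0, 0, 0, 0, 0.21, 0.5, 2, 0, 0, 0, 0, 0.21, 0, 0, 0, 0, 0, 0, 0.21]'

```text
time: 6.7
tool_pos: [0.4352, -0.2774, 0.0085]
ee_rot: [-3.141, -0.0, -0.246]
wrist_force: [-0.6, -2.9, 1.1]
width: 0.0196
```

>>> send_rows --rows '[0.25, 1, 0, 0, 0, 0, 0.21, 0.25, 1, 0, 0, 0, 0, 0.21, 0.25, 1, 0, 0, 0, 0, 0.21, 0.25, 1, 0, 0, 0, 0, 0.21, 0, 0, 0, 0, 0, 0, 0.21, 0, 0, 0, 0, 0, 0, 0.21, 0, 0, 0, 0, 0, 0, 0.21, 0, 0, 0, 0, 0, 0, 0.21]'

```text
time: 7.7
tool_pos: [0.4361, -0.2737, 0.0085]
ee_rot: [-3.141, -0.0, -0.246]
wrist_force: [-0.8, -2.5, 2.4]
width: 0.0198
```

```bash
python3 - <<'E'
from h import *
s=snapshot("top"); print(get_obs()["wrist_force"]); crop(s,225,145,385,265,"t7.png")
S=snapshot("scene"); crop(S,200,180,360,270,"s7.png")
E
```

```text
[-0.87474398 -3.32034844  1.8276263 ]
t7.png 5.0
s7.png 5.0
```

View pics/s7.png

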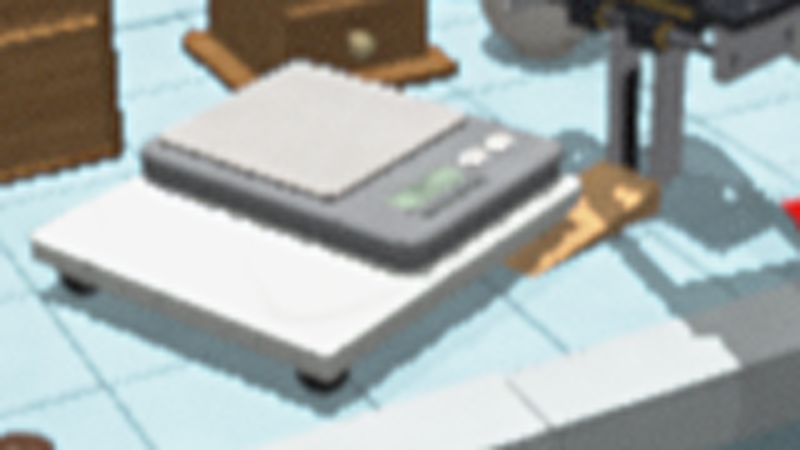

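View pics/t7.png

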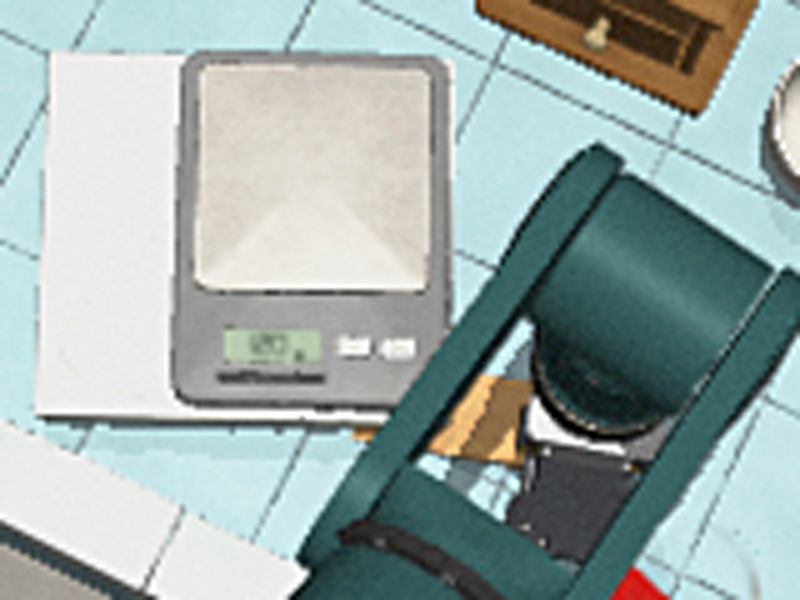

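>>> send_rows --rows '[0.25, 1, 0, 0, 0, 0, 0.21, 0.25, 1, 0, 0, 0, 0, 0.21, 0.25, 1, 0, 0, 0, 0, 0.21, 0, 0, 0, 0, 0, 0, 0.21, 0, 0, 0, 0, 0, 0, 0.21, 0, 0, 0, 0, 0, 0, 0.21, 0, 0, 0, 0, 0, 0, 0.21, 0, 0, 0, 0, 0, 0, 0.21]'

```text
time: 8.8
tool_pos: [0.4368, -0.2709, 0.0085]
ee_rot: [-3.142, -0.0, -0.246]
wrist_force: [-0.2, -4.3, 1.7]
width: 0.02
```

>>> send_rows --rows '[0.25, 1, 0, 0, 0, 0, 0.21, 0.25, 1, 0, 0, 0, 0, 0.21, 0, 0, 0, 0, 0, 0, 0.21, 0, 0, 0, 0, 0, 0, 0.21, 0, 0, 0, 0, 0, 0, 0.21, 0, 0, 0, 0, 0, 0, 0.21, 0, 0, 0, 0, 0, 0, 0.21, 0, 0, 0, 0, 0, 0, 0.21]'

```text
time: 9.8
tool_pos: [0.4371, -0.2697, 0.0086]
ee_rot: [3.14, -0.0, -0.246]
wrist_force: [-1.8, -6.7, 2.3]
width: 0.0194
```

>>> send_rows --rows '[0.25, 1, 0, 0, 0, 0, 0.21, 0, 0, 0, 0, 0, 0, 0.21, 0, 0, 0, 0, 0, 0, 0.21, 0, 0, 0, 0, 0, 0, 0.21, 0, 0, 0, 0, 0, 0, 0.21, 0, 0, 0, 0, 0, 0, 0.21, 0, 0, 0, 0, 0, 0, 0.21, 0, 0, 0, 0, 0, 0, 0.21]'

```text
time: 10.8
tool_pos: [0.4372, -0.2691, 0.0086]
ee_rot: [3.139, -0.0, -0.246]
wrist_force: [-2.6, -7.3, 1.3]
width: 0.0197
```

```bash
python3 - <<'E'
from h import *
s=snapshot("top"); print(get_obs()["wrist_force"]); crop(s,225,145,385,265,"t8.png")
S=snapshot("scene"); crop(S,200,180,360,270,"s8.png")
E
```

```text
[-2.05868548 -6.84634555  1.31331807]
t8.png 5.0
s8.png 5.0
```

View pics/s8.png

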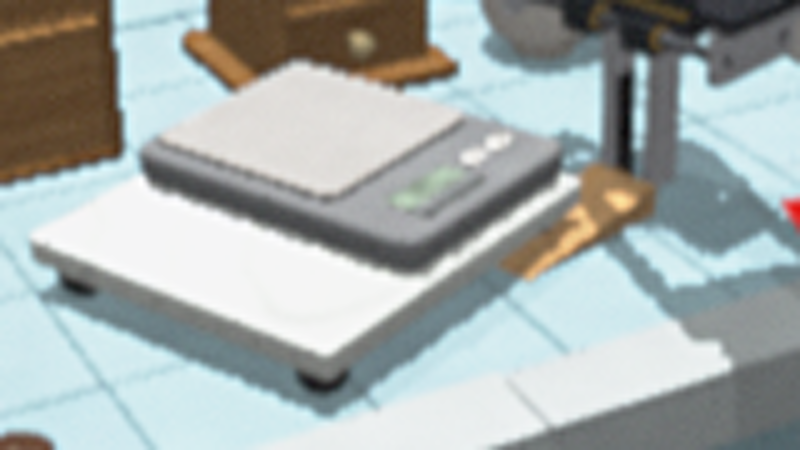

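View pics/t8.png

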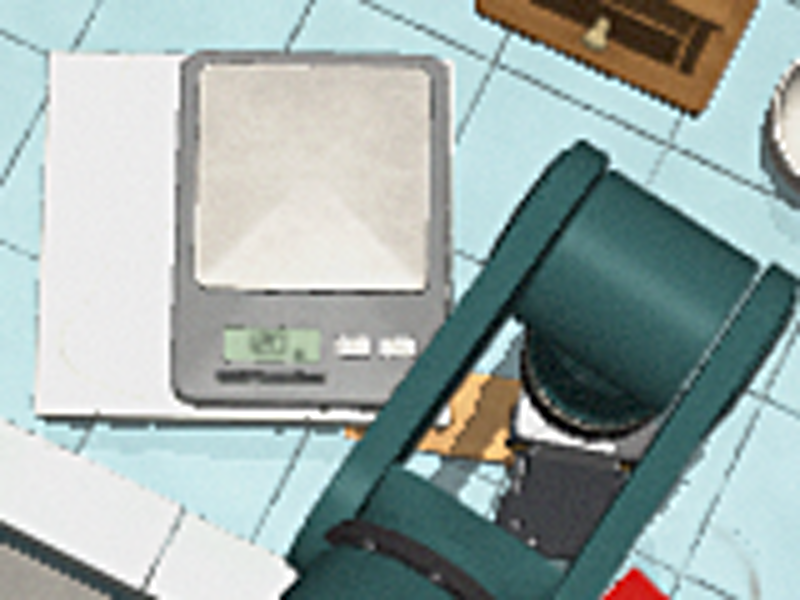

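>>> send_rows --rows '[0.25, 1, 0, 0, 0, 0, 0.21, 0, 0, 0, 0, 0, 0, 0.21, 0, 0, 0, 0, 0, 0, 0.21, 0, 0, 0, 0, 0, 0, 0.21, 0, 0, 0, 0, 0, 0, 0.21, 0, 0, 0, 0, 0, 0, 0.21, 0, 0, 0, 0, 0, 0, 0.21, 0, 0, 0, 0, 0, 0, 0.21]'

```text
time: 11.9
tool_pos: [0.4373, -0.2686, 0.0086]
ee_rot: [3.138, -0.0, -0.246]
wrist_force: [-1.6, -8.5, 0.9]
width: 0.0197
```

```bash
python3 - <<'E'
from h import *
o=get_obs(); print(o["tool_pos"],o["wrist_force"])
E
```

```text
[ 0.43733158 -0.268603    0.00858916] [-1.59613103 -8.47727665  0.87969352]
```

>>> send_rows --rows '[0.25, 1, 0, 0, 0, 0, 0.21, 0, 0, 0, 0, 0, 0, 0.21, 0, 0, 0, 0, 0, 0, 0.21, 0, 0, 0, 0, 0, 0, 0.21, 0, 0, 0, 0, 0, 0, 0.21, 0, 0, 0, 0, 0, 0, 0.21, 0, 0, 0, 0, 0, 0, 0.21, 0, 0, 0, 0, 0, 0, 0.21]'

```text
time: 12.9
tool_pos: [0.4375, -0.2681, 0.0086]
ee_rot: [3.137, -0.0, -0.246]
wrist_force: [-2.4, -9.4, -0.6]
width: 0.0194
```

>>> send_rows --rows '[-0.5, -2, 0, 0, 0, 0, 0.21, -2, -8, 0, 0, 0, 0, 0.21, -3, -12, 0, 0, 0, 0, 0.21, -3, -12, 0, 0, 0, 0, 0.21, 0, 0, 40, 0, 0, 0, 0.21, 0, -20, 50, 0, 0, 0, 0.0, -10, -40, 40, 0, 0, 0, 0.0, -10, -40, 20, 0, 0, 0, 0.0]'

```text
time: 13.9
tool_pos: [0.41, -0.4019, 0.1618]
ee_rot: [3.139, -0.004, -0.245]
wrist_force: [0.4, 0.1, 0.1]
width: 0.0005
```

```bash
python3 - <<'E'
from h import *
o=get_obs(); print(o["tool_pos"],o["wrist_force"],o["ee_rot"])
s=snapshot("top"); crop(s,225,145,385,265,"t9.png")
S=snapshot("scene"); crop(S,200,180,360,270,"s9.png")
E
```

```text
[ 0.41001046 -0.40192611  0.16177992] [0.40190055 0.14943949 0.0903033 ] [ 3.13946969 -0.00420074 -0.245112  ]
t9.png 5.0
s9.png 5.0
```

View pics/s9.png

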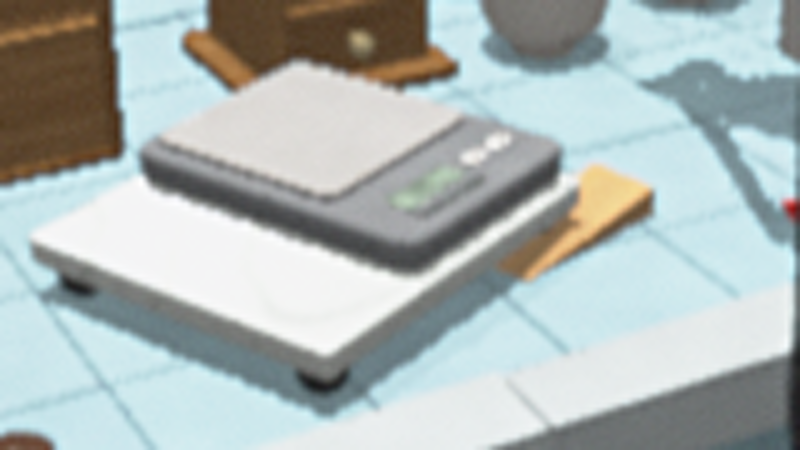

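View pics/t9.png

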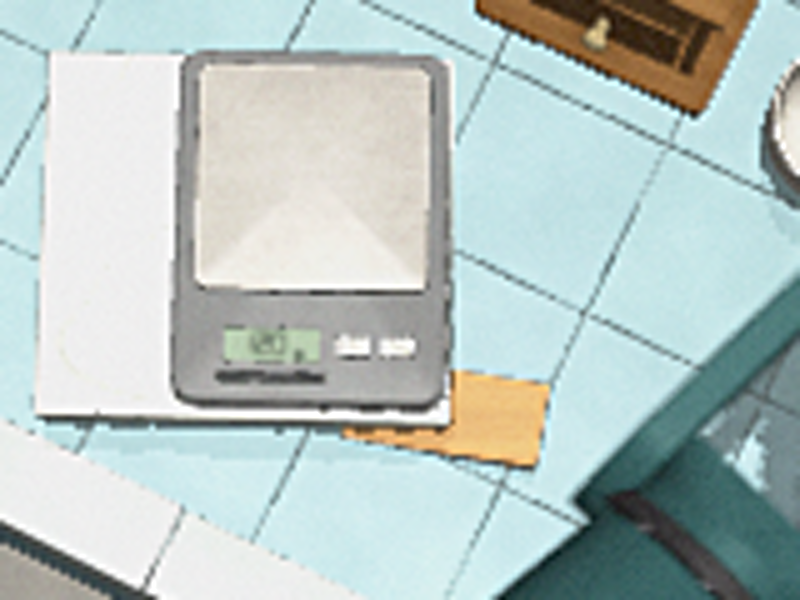

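```bash
cat > fit2.py <<'E'
exec(open("fit.py").read().split("h=.0015")[0])
ax=np.array([-.085,.095,0]); ax=ax/np.linalg.norm(ax); piv=np.array([-.085,.095,0])
def sm(x,p):
    R=cv2.Rodrigues(-ax*x[3])[0]
    return Rz(x[2])@(R@(np.array(p)-piv)+piv)+[x[0],x[1],0]
print("sign", sm([0,0,0,.06],(-.085,-.095,0))[2])
X,Y=.105,.115
A=[(T,(X,Y,.04),t(50,52)),(T,(X,-Y,.04),t(457,62)),(T,(-X,Y,.04),t(38,416)),(T,(-X,-Y,.022),t(452,432)),
(S,(X,Y,.04),sc(33,224)),(S,(-X,Y,.04),sc(330,356)),(S,(-X,-Y,.04),sc(583,193))]
B=[(T,(X,Y,.04),t(50,53)),(T,(X,-Y,.04),t(455,58)),(T,(-X,Y,.04),t(37,416)),(T,(-X,-Y,.022),t(450,427)),
(S,(X,Y,.04),sc(30,237)),(S,(-X,Y,.04),sc(328,355)),(S,(-X,-Y,.04),sc(580,180))]
for o in (A,B):
    s,r=fit(o,sm,[.55,-.1,0.,.0]); print(s.round(4),"short",sm(s,(-.085,-.095,.008)).round(4),"high",sm(s,(.045,.09,.04)).round(4),abs(r).max())
s[3]=0
d=[[sm(s,(a*X,b*Y,z)) for a,b in ((1,1),(1,-1),(-1,-1),(-1,1))] for z in(.04,.022)]
crop(S,200,180,360,270,"s10.png",d)
x=w=None
wm=lambda x,p: Rz(x[2])@np.array(p)+[x[0],x[1],0]
w=[(T,(.055,.024,.0015),t(342,432)),(T,(-.055,-.024,.02),t(551,380)),(T,(-.055,.024,.02),t(537,465)),(S,(-.055,-.024,.02),sc(598,164)),(S,(-.055,.024,.02),sc(655,190)),(S,(.055,.024,.0015),sc(528,280))]
x,r=fit(w,wm,[.44,-.2,1.3]); print("wedge",x.round(4),abs(r).max())
f=sm(s,(-.085,-.095,.008)); q=Rz(-x[2])@(f-[x[0],x[1],0]); print("foot in wedge frame",q.round(4),"depth",.055-q[0])
E
python3 fit2.py
```

```text
sign -0.007596901342004706
[ 0.5532 -0.1001 -0.0817  0.0505] short [ 0.4606 -0.188   0.0016] high [ 0.6037 -0.0154  0.0447] 1.02
[ 5.532e-01 -1.004e-01 -7.850e-02 -5.000e-04] short [ 0.4611 -0.1885  0.0081] high [ 0.6052 -0.0142  0.04  ] 1.02
s10.png 5.0
wedge [ 0.4533 -0.2056  1.3174] 1.11
foot in wedge frame [ 0.0185 -0.0032  0.008 ] depth 0.036473396700170996
```

View pics/s10.png

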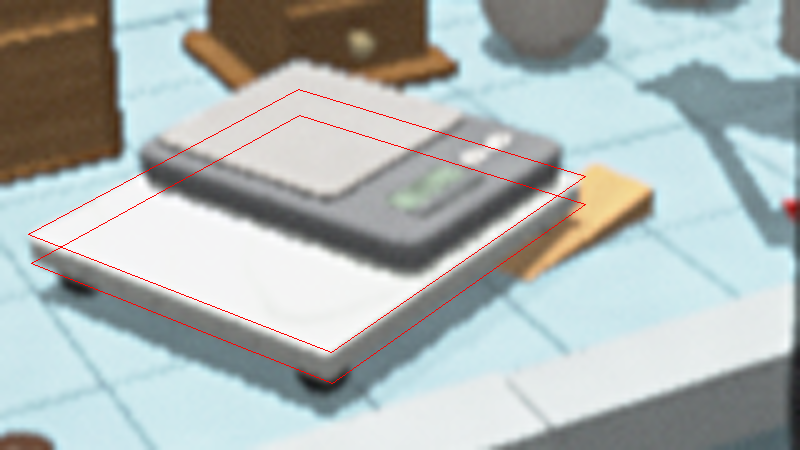

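>>> send_rows --rows '[24, 48, 0, 0, 0, 9.2, 0, 24, 48, 0, 0, 0, 9.2, 0, 24, 48, 0, 0, 0, 9.2, 0, 24, 49, 0, 0, 0, 9.2, 0, 24, 49, 0, 0, 0, 9.2, 0, 25, 49, 0, 0, 0, 9.2, 0, 25, 48, 0, 0, 0, 9.2, 0, 25, 48, 0, 0, 0, 9.2, 0]'

```text
time: 15.1
tool_pos: [0.6037, -0.0097, 0.1568]
ee_rot: [-3.138, 0.001, 1.046]
wrist_force: [-0.0, 0.1, -0.7]
width: 0.0006
```

>>> send_rows --rows '[0, 0, -20, 0, 0, 0, 0, 0, 0, -20, 0, 0, 0, 0, 0, 0, -20, 0, 0, 0, 0, 0, 0, -10, 0, 0, 0, 0, 0, 0, -10, 0, 0, 0, 0, 0, 0, 0, 0, 0, 0, 0, 0, 0, 0, 0, 0, 0, 0, 0, 0, 0, 0, 0, 0, 0]'

```text
time: 16.1
tool_pos: [0.6051, -0.013, 0.0794]
ee_rot: [3.14, -0.001, 1.039]
wrist_force: [-0.7, -0.4, -0.7]
width: 0.0005
```

```bash
python3 - <<'E'
from h import *
o=get_obs(); print(o["tool_pos"],o["wrist_force"],o["ee_rot"])
s=snapshot("top"); crop(s,145,60,385,240,"t11.png")
S=snapshot("scene"); crop(S,100,90,340,270,"s11.png")
E
```

```text
[ 0.60507963 -0.01299723  0.07944124] [-0.73104823 -0.39781761 -0.722177  ] [ 3.14007701e+00 -8.03286186e-04  1.03867354e+00]
t11.png 3.3333333333333335
s11.png 3.3333333333333335
```

View pics/s11.png

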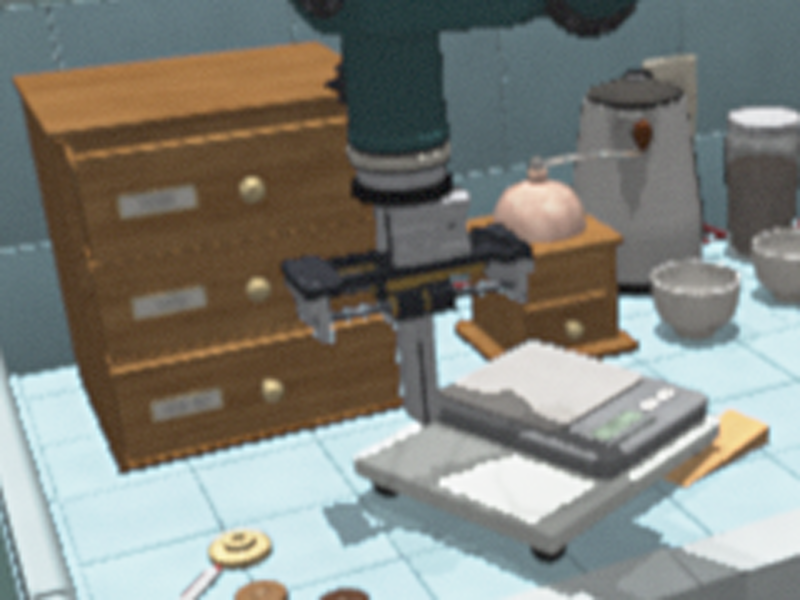

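>>> send_rows --rows '[0, -1, -15, 0, 0, 0, 0, 0, 0, -12, 0, 0, 0, 0, 0, 0, -6, 0, 0, 0, 0, 0, 0, -3, 0, 0, 0, 0, 0, 0, -1, 0, 0, 0, 0, 0, 0, -1, 0, 0, 0, 0, 0, 0, 0, 0, 0, 0, 0, 0, 0, 0, 0, 0, 0, 0]'

```text
time: 17.2
tool_pos: [0.6047, -0.0139, 0.0408]
ee_rot: [3.141, -0.0, 1.039]
wrist_force: [0.3, -1.1, -0.1]
width: 0.0004
```

>>> send_rows --rows '[0, 0, -1, 0, 0, 0, 0, 0, 0, -1, 0, 0, 0, 0, 0, 0, 0, 0, 0, 0, 0, 0, 0, 0, 0, 0, 0, 0, 0, 0, 0, 0, 0, 0, 0, 0, 0, 0, 0, 0, 0, 0, 0, 0, 0, 0, 0, 0, 0, 0, 0, 0, 0, 0, 0, 0]'

```text
time: 18.2
tool_pos: [0.6048, -0.0139, 0.0399]
ee_rot: [3.141, -0.0, 1.039]
wrist_force: [-2.4, 0.3, 5.3]
width: 0.0006
```

>>> send_rows --rows '[0, 0, -0.5, 0, 0, 0, 0, 0, 0, -0.5, 0, 0, 0, 0, 0, 0, 0, 0, 0, 0, 0, 0, 0, 0, 0, 0, 0, 0, 0, 0, 0, 0, 0, 0, 0, 0, 0, 0, 0, 0, 0, 0, 0, 0, 0, 0, 0, 0, 0, 0, 0, 0, 0, 0, 0, 0]'

```text
time: 19.2
tool_pos: [0.6049, -0.0139, 0.0399]
ee_rot: [3.14, -0.001, 1.039]
wrist_force: [-3.4, -0.3, 8.2]
width: 0.0008
```

```bash
python3 - <<'E'
from h import *
o=get_obs(); print(o["tool_pos"],o["wrist_force"])
S=snapshot("scene"); crop(S,200,180,360,270,"s12.png")
E
```

```text
[ 0.60486787 -0.01390248  0.03986097] [-3.35419392 -0.25447232  8.1789787 ]
s12.png 5.0
```

View pics/s12.png

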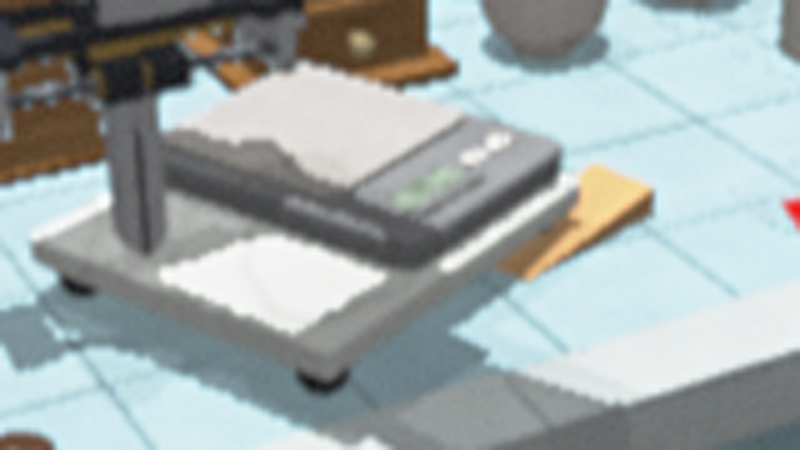

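Firm: the force rose from 5 to 8 N with no sinking (39.9 mm both times). Let go straight up and retreat.

>>> send_rows --rows '[0, 0, 2, 0, 0, 0, 0, 0, 0, 4, 0, 0, 0, 0, 0, 0, 20, 0, 0, 0, 0, 0, 0, 40, 0, 0, 0, 0, 0, 0, 40, 0, 0, 0, 0, -10, 0, 30, 0, 0, 0, 0, -20, -20, 20, 0, 0, 0, 0, -20, -20, 0, 0, 0, 0, 0]'

```text
time: 20.25
tool_pos: [0.5552, -0.0543, 0.1958]
ee_rot: [3.137, -0.001, 1.04]
wrist_force: [0.9, 0.7, 0.0]
width: 0.0008
```

>>> send_rows --rows '[-20, -40, 0, 0, 0, 0, 0, -20, -50, 0, 0, 0, 0, 0, -20, -50, 0, 0, 0, 0, 0, -20, -50, 0, 0, 0, 0, 0, 0, -50, 0, 0, 0, 0, 0, 0, -50, 0, 0, 0, 0, 0, 0, 0, 0, 0, 0, 0, 0, 0, 0, 0, 0, 0, 0, 0]'

```text
time: 21.25
tool_pos: [0.4744, -0.3434, 0.193]
ee_rot: [-3.14, -0.001, 1.039]
wrist_force: [-0.4, -0.5, -1.1]
width: 0.0005
```

```bash
python3 - <<'E'
from h import *
o=get_obs(); print(o["tool_pos"],o["wrist_force"])
s=snapshot("top"); crop(s,225,145,385,265,"t13.png")
S=snapshot("scene"); crop(S,200,180,360,270,"s13.png"); crop(s,0,0,560,420,"t14.png")
E
```

```text
[ 0.47444024 -0.34341413  0.19299749] [-0.39404401 -0.52073122 -1.08792144]
t13.png 5.0
s13.png 5.0
t14.png 1.4285714285714286
```

View pics/t14.png

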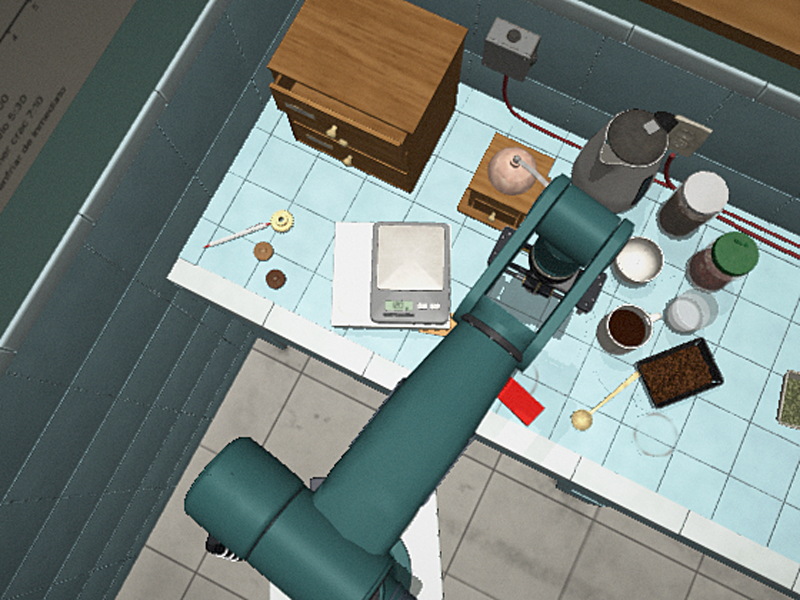

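View pics/s13.png

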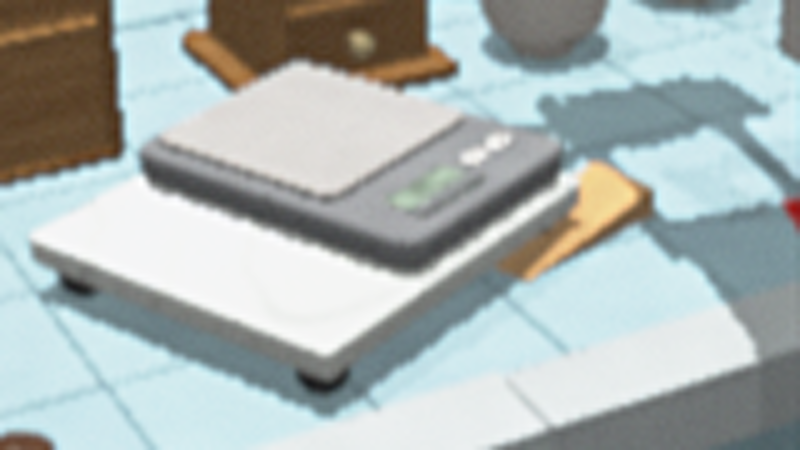

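The pictures show the slab unchanged after the press. The wedge is still in place at about (575,215) in the crop, and the other things and the arm are clear. I'm handing the job in.

```bash
python3 -c "
from bench import *
print(close_job())"
```

```text
the job is handed in; nothing more can be done
None
```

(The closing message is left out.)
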